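# Fit the bayonet lamp into the driftwood lamp

### The arm

A 7-joint arm with a two-finger parallel gripper is mounted at the origin on the work surface. World frame = base frame: x ahead of the robot, y to its left, z up, the work surface at z = 0. Lengths are in m, angles in degrees, forces in N, time in s.
With the tool pointing down it reaches from about 0.4 to 0.85 m from the base axis. Payload 10.4 kg.
Tool frame: the origin (TCP) lies midway between the tips of the shut fingers; the grasp point (between the pads) lies 19 mm behind it; z points along the fingers, y is the direction in which the jaws open and shut (so a half turn about z gives the same grasp; the last joint's range is limited). The gripper opens to 87 mm and grips with 3 to 60 N. Pads are 19 mm wide; open, the fingers measure 117 mm over their backs; the gripper's body (75 mm by 190 mm) begins 51 mm behind the grasp point.
Start: joints at [64.366, 19.034, -3.707, 83.658, 1.238, 77.344, -5.071], TCP at [0.258, -0.569, 0.223] pointing down, gripper open.
Joint ranges: [-148.97, 148.97], [-28.65, 121.19], [-84.17, 76.75], [9.2, 138.47], [-72.65, 252.65], [3.7, 117.97], [-149.18, 149.18]. Speed limits (degrees/s): [127.2, 127.2, 159.86, 159.86, 180, 180, 180].

### API

Orientations are given as a 3x3 rotation matrix whose columns are the frame's x, y, z axes.
In Python, from cell import read_state, camera, sign_off, spot_in, mark_of gives the robot as it stands.
- The arm moves only by the tool move_arm, never from a script. Its argument "deltas" is a list of rows, each a list of 5 numbers: the finger opening in mm, from 0 to 87, then the shift along the world's x, y, z in mm, then the turn about the world's z in rad. A call has 1 to 10 rows; each row is the pose to reach, as a shift and turn from the pose commanded when the call began; what a row does not reach only later rows make up. A row lasts 1/10 s, in which the tool goes at most 50 mm and 8.59 degrees, less where a joint would pass 70% of its speed; a pose out of reach is approached as far as the arm can. A call with a gripper value outside its range is refused whole. The fingers move at their own pace and stop on an object; "squeeze" is the grip in N (left out, the last holds). Time passes only in rows, so rows that repeat a pose let the fingers close. It gives the time, the measured TCP pose, the force and the opening at its end, in the units of the state.
- read_state(): the state, without advancing time (a new reading comes with each control period).
- camera(name): name is "scene" or "top" or "wrist"; returns a dict with "image" (384x512x3 uint8, red, green, blue), "z_map" (384x512 float32, m along the optical axis (not along the pixel's ray), 0 where there is no reading), "mtx" (3x3 intrinsics, pixels), "R" (3x3) and "t" (3): a world point X has camera coordinates R X + t; the wrist camera has in their place "T_tool_cam" (4x4, takes a point from camera to tool coordinates, whose origin is the TCP and whose axes are the flange's). Camera axes: x right, y down, z forward; pixel columns grow to the right and rows downward; lengths in m; the calibration is good to about 2 mm. A picture is of the moment at which its call begins: read the wrist's pose just before it.
- sign_off(): hands the job in, once; it reports no verdict.
Trained networks look in the newest picture that a camera, given by its name, has taken for a name from the list of things; names that differ only in an ending like _2 or _b are one class to them, and where a whole thing is asked for, a point or a joint stands for the part that bears it (a point fixed in the world has none). Each returns a list of dicts, best first, with "confidence" (0 to 1); they miss things now and then, are a little off and sometimes report something else, mostly with a low value. They report only what shows in the picture. A call takes as long as a camera call. They do not tell look-alikes from the thing itself.
- spot_in(camera, thing): "xy" ([column, row] in pixels, amid what is visible of it).
- mark_of(camera, thing): "xy" ([column, row] in pixels: a listed point, or the origin of a listed thing).
The state is a dict: "time": time; "q": joint angles; "dq": joint speeds; "joint_efforts": joint torques, N m; "tcp_pos": TCP position; "orientation": TCP orientation; "force": force on the tool from outside, world axes, zero at the start; "wrist_torque": the same for the moment, N m; "width": finger opening in m.
Only numpy, scipy, OpenCV 4.12 (cv2) and the standard library are available. Lean on these libraries where they do the work, as an engineer would, in place of code of your own. Each camera call takes 0.05 s, during which the arm holds its last target.

### The job

Take the flat-sided bayonet lamp out of the plywood rack and fit it into the brass lampholder on the driftwood stump: find the entry slots, push it in against the spring, give it about a quarter turn clockwise (seen from above), and let it spring back so that it stays locked, upright and untouched. Work gently so as not to damage the lampholder, and leave the other two lamps standing in their rack holes.

Things in the scene. Friction and masses are not known exactly. Their poses are not given: they have to be found in the camera images.
- lamp: Bayonet lamp, upright in a rack hole at the start; 0.06 to 0.13 kg. Origin: centre of its cap's underside, z up its axis, x along its pins, flats facing +y and -y. Round metal cap 26 mm wide from z=0 to 26 mm (foot chamfered), white neck 33 mm wide at z=40, white head z=40 to 100 mm. The same after half a turn.
- lamp_head (a point): Centre of the lamp's head, 70 mm above the cap's underside. Head: 60 mm tall, 34 mm thick between two flat faces (flats 24 mm wide), 58 mm wide along the pins' direction, with round ends. Firm to hold across the flats with a 30 to 50 N grip.
- lamp_pins (a point): On the lamp's axis, at the height of the centre line of its two steel pins (10 mm above the cap's underside). The pins are 5 mm thick and stick out of the cap along the lamp's +x and -x, tips 18 mm from the axis.
- holder: Driftwood lamp, fixed: round dark foot 170 mm wide, 15 mm thick; pale stump with low roots (to 125 mm out, 55 mm high); on it an upright brass bayonet lampholder, a tube 43 mm outside, bore 28.6 mm, from 55 to 95 mm above the table. Origin: tube's axis at table height, z up. Lamp and lampholder must not press on each other with 35 N or more.
- holder_rim (a point): Centre of the tube's mouth at the rim, 95 mm above the table. Two entry slots 8.5 mm wide, opposite one another, cut down from the rim through the wall. They lie near the holder's +x and -x, but up to 38 degrees off either way, which is not measured: find them by feel or sight. Pins resting on the rim have their centre line 2.5 mm above it; in a slot they have about 6 degrees of play each way.
- holder_track (a point): On the tube's axis 14 mm below the rim: the pins' centre line when on the track's hard floor. From each slot's foot the track runs clockwise (from above) under a lip, free when the pins' line is over 10.5 mm below the rim. 87 degrees from the slot's middle the pins are under an upward notch (8 degrees of play each way), then comes a stop. Sprung up in the notch (locked) they are 7.5 mm below the rim.
- holder_spring (a point): Top centre of the spring plate in the bore, at rest 11.5 mm below the rim; it moves down. It carries the cap's underside: 3 N at first touch (pins' line then 1.5 mm below the rim), 0.6 N more per mm, about 10.5 N with the pins on the track floor. A lamp let go in the slots, not locked, is lifted back to there.
- rack: Plywood lamp rack, fixed, 90 x 270 x 20 mm. Origin: centre of its underside on the table; long side along its y. Three round holes 28 mm wide, 6 mm deep, on its long centre line at y = -85, 0 and +85 mm; a lamp stands in each, in any order, its cap's underside 14 mm above the table.
- globe_lamp: Another lamp in the rack: round white globe 58 mm wide on a plain cap without pins, 91 mm tall; origin at the centre of the cap's underside. Stays standing in its hole.
- candle_lamp: Another lamp in the rack: slim pointed candle shape 38 mm wide on a plain cap without pins, 98 mm tall; origin at the centre of the cap's underside. Stays standing in its hole.
Not all that is in view belongs to the job. Leave any orange or purple look-alike of the globe_lamp alone.

How it is judged (in metres and radians):
On the way, in this order (a step that is already met when the one before it is completed fails the run):
1. the bayonet lamp is lifted clear of the rack (z of lamp_pins in the frame of rack above 0.045 m), for 0.1 s.
2. the lamp is pushed into the lampholder against the spring, its pins below the lip (z of lamp_pins in the frame of holder_rim below -0.01 m and horizontal distance between lamp_pins and holder_rim below 0.004 m), for 0.1 s.
At the end, for the whole second after the job is handed in: The bayonet lamp is locked in the lampholder: its pins sprung up in the notches, 5.5 to 9.3 mm below the rim (7.5 nominal) and within 4 mm of the axis, the lamp upright within 0.14 rad, at rest and released; the other two lamps still stand upright (within 0.3 rad) in the rack (z of lamp_pins in the frame of holder_rim between -0.0093 and -0.0055 m and horizontal distance between lamp_pins and holder_rim below 0.004 m and angle between lamp's own z axis and vertical below 0.14 rad and linear speed of lamp below 0.03 m/s and angle between each of globe_lamp, candle_lamp's own z axis and vertical below 0.3 rad); the robot touches nothing.
It fails at once if the lampholder is forced: more than 35 N between lamp and lampholder (contact force between lamp and holder above 35 N).
It fails at once if another lamp is knocked out of its place in the rack (distance of any of globe_lamp, candle_lamp from where it was at the start of the episode above 0.02 m).
It also fails if it takes over 72 s, if anything falls off the work surface, if the arm or the gripper's body presses on something with over 40 N, if the wrist force passes 120 N, or if a joint passes its speed limit or range.

## Working session

There is one attempt and no reset: what is moved stays moved. The work goes in short steps, Python scripts to look and compute and a tool call to move; the robot and the scene stay as the last step left them, time stands still between calls to the robot, and variables do not carry over. Pictures are saved under pics/ and viewed, and the job is handed in when it is done.

Besides the shell and the picture viewer there is one more tool, called after "Request:" as a command line: name --pt "numbers of a row" for each row, then --argument value for the rest. move_arm: Moves the arm, as the interface text tells. Its arguments: {"type":"object","properties":{"deltas":{"type":"array","items":{"type":"array","items":{"type":"number"}}},"squeeze":{"type":"number"}},"required":["deltas"]}

```bash
ls; mkdir -p pics
cat > h.py <<'E'
import numpy as np, cv2
from cell import *
def world(c,u,v,z=None,st=None):
    K=c["mtx"]; d=np.linalg.inv(K)@np.array([u,v,1.0])
    if "R" in c:
        R=np.array(c["R"]);t=np.array(c["t"])
    else:
        T=np.array(c["T_tool_cam"]);Rw=np.array(st["orientation"]);p=np.array(st["tcp_pos"])
        A=Rw@T[:3,:3];b=Rw@T[:3,3]+p
        R=A.T;t=-A.T@b
    o=-R.T@t; r=R.T@d
    if z is None:
        s=c["z_map"][int(round(v)),int(round(u))]
    else: s=(z-o[2])/r[2]
    return o+s*r
def save(n,im,f=1):
    im=cv2.cvtColor(np.ascontiguousarray(im),cv2.COLOR_RGB2BGR)
    if f!=1: im=cv2.resize(im,None,fx=f,fy=f,interpolation=cv2.INTER_CUBIC)
    cv2.imwrite("pics/"+n+".png",im)
E
python3 - <<'E'
from h import *
s=read_state();print(s["time"],s["tcp_pos"],s["orientation"],s["force"],s["width"])
for n in("scene","top"):
    c=camera(n);save(n+"0",c["image"],1.5)
    for th in["lamp","lamp_head","globe_lamp","candle_lamp","holder","holder_rim","rack"]:
        for f in(spot_in,mark_of):
            r=f(n,th)[:3]
            print(n,th,f.__name__,[(np.round(x["xy"],1).tolist(),round(x["confidence"],2),np.round(world(c,*x["xy"]),3).tolist()) for x in r])
E
```

```text
pics
0.0 [ 0.25741567 -0.56910418  0.22172759] [[ 9.11093330e-01  4.12199570e-01 -6.77251832e-04]
 [ 4.12200115e-01 -9.11092458e-01  1.26416251e-03]
 [-9.59517940e-05 -1.43093331e-03 -9.99998972e-01]] [ 0.50473953  0.14482959 -0.94973387] 0.08675283660231514
scene lamp call [([341.1, 207.7], 0.89, [0.6, 0.201, 0.1])]
scene lamp call [([334.5, 228.6], 0.81, [0.582, 0.202, 0.028]), ([95.9, 191.0], 0.19, [0.557, -0.231, 0.084])]
scene lamp_head call [([340.5, 206.8], 0.86, [0.6, 0.199, 0.102])]
scene lamp_head call [([343.7, 205.2], 0.74, [0.601, 0.203, 0.108])]
scene globe_lamp call [([288.4, 166.7], 0.66, [0.467, 0.119, 0.077]), ([227.0, 218.7], 0.6, [0.609, 0.012, 0.076])]
scene globe_lamp call [([287.2, 225.2], 0.74, [0.573, 0.117, 0.024]), ([283.6, 186.8], 0.68, [0.455, 0.113, 0.012]), ([226.2, 237.1], 0.55, [0.6, 0.006, 0.017])]
scene candle_lamp call [([389.6, 217.3], 0.91, [0.597, 0.285, 0.077]), ([107.4, 224.4], 0.43, [0.594, -0.211, 0.035]), ([342.5, 205.3], 0.24, [0.602, 0.201, 0.108])]
scene candle_lamp call [([385.3, 235.6], 0.78, [0.593, 0.29, 0.026])]
scene holder call [(
[... 1019 characters left out ...]
lamp call [([159.8, 188.6], 0.5, [0.571, 0.285, 0.086])]
top candle_lamp call [([199.6, 193.6], 0.59, [0.56, 0.195, 0.069]), ([167.1, 187.6], 0.55, [0.584, 0.282, 0.03])]
top holder call [([369.3, 191.6], 0.89, [0.556, -0.204, 0.058])]
top holder call [([367.7, 192.6], 0.91, [0.553, -0.2, 0.06])]
top holder_rim call [([370.9, 191.2], 0.94, [0.555, -0.205, 0.068]), ([228.8, 191.1], 0.74, [0.557, 0.123, 0.106])]
top holder_rim call [([380.4, 185.5], 0.91, [0.564, -0.222, 0.087]), ([382.9, 185.4], 0.68, [0.564, -0.228, 0.087])]
top rack call [([198.0, 199.6], 0.79, [0.547, 0.201, 0.058]), ([161.5, 188.4], 0.63, [0.572, 0.281, 0.084])]
top rack call [([202.5, 194.1], 0.9, [0.567, 0.196, 0.021])]
```

View pics/scene0.png

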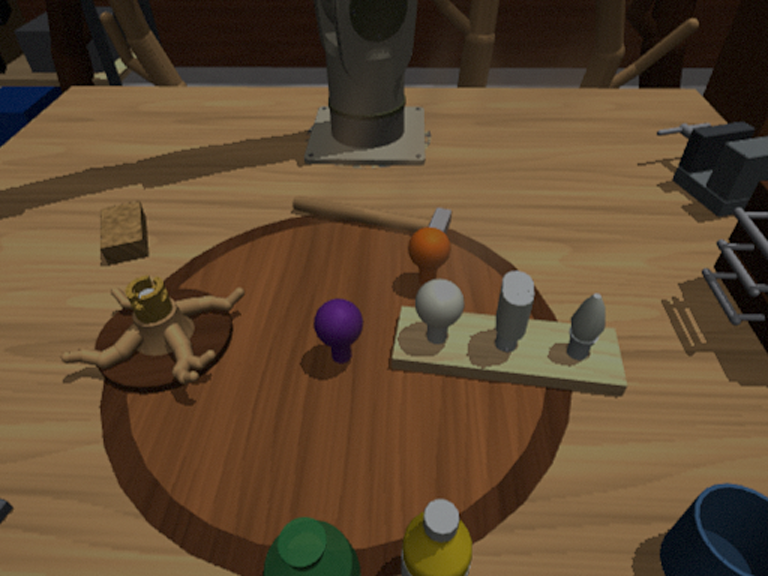

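View pics/top0.png

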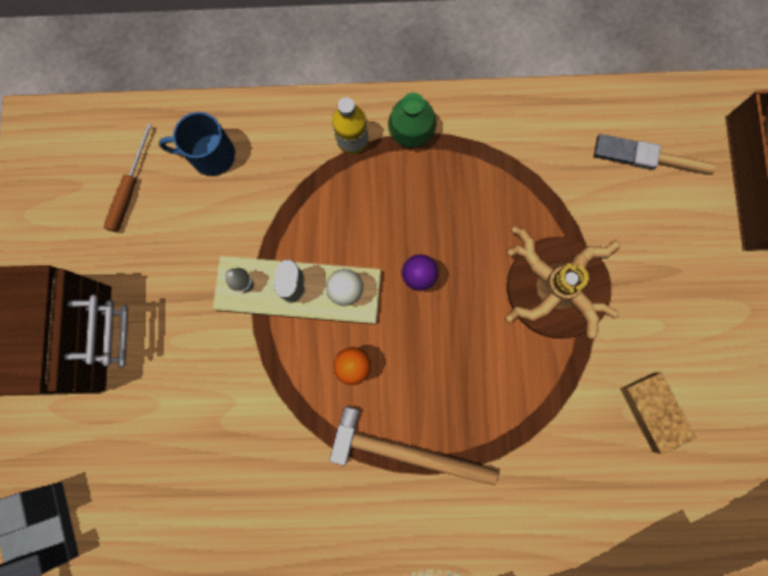

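Run:
```python
from h import *
c=camera("top");im=c["image"]
save("crop_l",im[140:240,130:260],6)
save("crop_h",im[140:240,320:450],6)
np.savez("top.npz",**{k:np.array(c[k]) for k in c})
```

```text
(no output)
```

View crops.

View pics/crop_l.png

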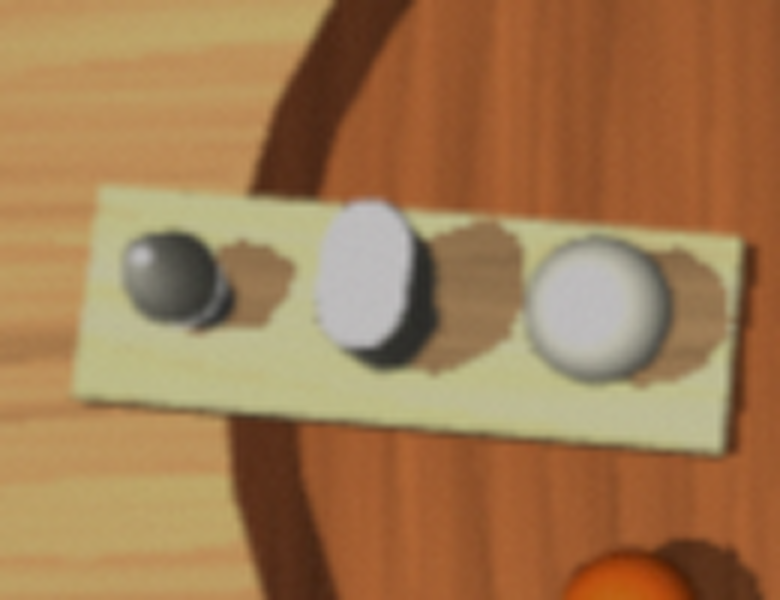

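View pics/crop_h.png

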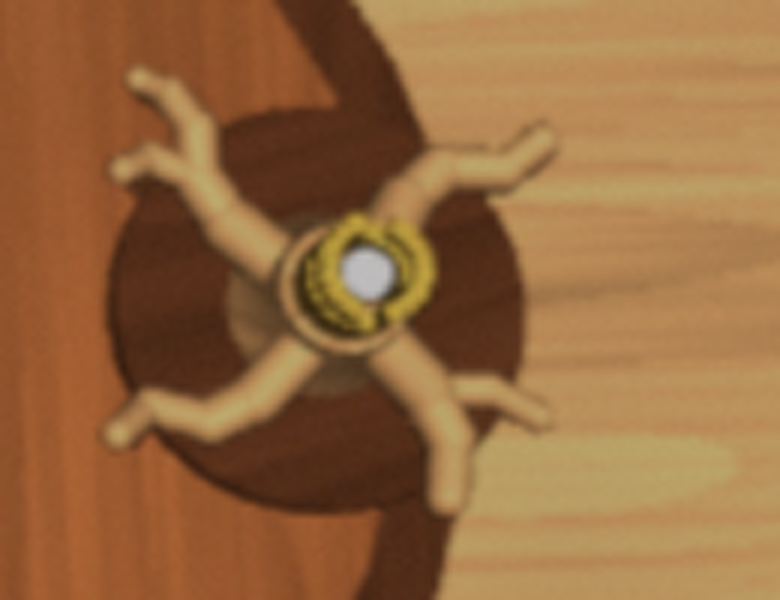

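Run:
```python
from h import *
d=np.load("top.npz");c={k:d[k] for k in d}
H,W=c["z_map"].shape
u,v=np.meshgrid(np.arange(W),np.arange(H))
P=np.stack([u,v,np.ones_like(u)],-1)@np.linalg.inv(c["mtx"]).T*c["z_map"][...,None]
X=(P-c["t"])@c["R"]
def reg(x0,x1,y0,y1,z0,z1):
    m=(X[...,0]>x0)&(X[...,0]<x1)&(X[...,1]>y0)&(X[...,1]<y1)&(X[...,2]>z0)&(X[...,2]<z1)&(c["z_map"]>0)
    return X[m]
def desc(n,p):
    q=p[:,:2].astype(np.float32); r=cv2.minAreaRect(q); print(n,len(p),"mean",p.mean(0).round(4),"rect",np.round(r[0],4),np.round(r[1],4),round(r[2],1))
desc("lampTop",reg(.5,.65,.155,.245,.108,.13))
desc("lampTop>105",reg(.5,.65,.155,.245,.1,.13))
desc("rack",reg(.45,.7,.05,.36,.012,.03))
desc("holder",reg(.5,.65,-.3,-.15,.085,.11))
desc("foot",reg(.4,.7,-.4,-.08,.01,.02))
desc("table lampregion",reg(.4,.7,.06,.3,-.01,.01))
```

```text
lampTop 339 mean [0.5701 0.2089 0.1143] rect [0.5703 0.2093] [0.0342 0.0559] 84.0
lampTop>105 357 mean [0.5695 0.2084 0.1138] rect [0.5701 0.2093] [0.0342 0.0563] 84.0
rack 2763 mean [0.5661 0.2121 0.0205] rect [0.5709 0.21  ] [0.2709 0.0906] 83.5
holder 177 mean [ 0.5643 -0.2226  0.0937] rect [ 0.5641 -0.2229] [0.0407 0.0424] 0.3
foot 2141 mean [ 0.5621 -0.22    0.0153] rect [ 0.5168 -0.239 ] [0.2692 0.1692] 18.4
table lampregion 7456 mean [0.5421 0.1801 0.0014] rect [0.55 0.18] [0.3    0.2399] 0.0
```

Run:
```python
from h import *
c=camera("wrist");print(np.round(c["T_tool_cam"],3),c["mtx"]);save("w0",c["image"],1.5)
```

```text
[[-0.    -0.955 -0.297  0.081]
 [ 1.    -0.001  0.001  0.001]
 [-0.001 -0.297  0.955 -0.16 ]
 [ 0.     0.     0.     1.   ]] [[308.6921781    0.         251.14755937]
 [  0.         308.6921781  193.61487816]
 [  0.           0.           1.        ]]
```

Request:
move_arm --pt "87 30 35 10 0" --pt "87 60 70 20 0" --pt "87 90 105 30 0" --pt "87 120 140 30 0" --pt "87 150 175 30 0" --pt "87 180 210 30 0" --pt "87 210 245 30 0" --pt "87 240 280 30 0" --pt "87 240 280 30 0"

```text
time: 2.5
tcp_pos: [0.5019, -0.2825, 0.2527]
orientation: [[0.907, 0.421, 0.002], [0.421, -0.907, 0.003], [0.003, -0.001, -1.0]]
force: [0.1, 0.3, -1.0]
width: 0.0868
```

Run:
```python
from h import *
s=read_state();c=camera("wrist");save("w1",c["image"],1.5)
print(s["tcp_pos"],s["q"])
for th in["holder_rim","holder"]:
    print(th,[(np.round(x["xy"],1).tolist(),round(x["confidence"],2),np.round(world(c,*x["xy"],z=.095,st=s),4)) for x in mark_of("wrist",th)[:3]])
```

```text
[ 0.50193946 -0.28245759  0.25272822] [ 39.64752354  12.96669973 -17.36294796  88.11516179   3.71621721
  79.45782119 -43.05498569]
holder_rim [([226.1, 96.1], 0.8, array([ 0.5673, -0.2257,  0.095 ]))]
holder [([230.8, 96.7], 0.64, array([ 0.5687, -0.2301,  0.095 ]))]
```

View pics/w1.png

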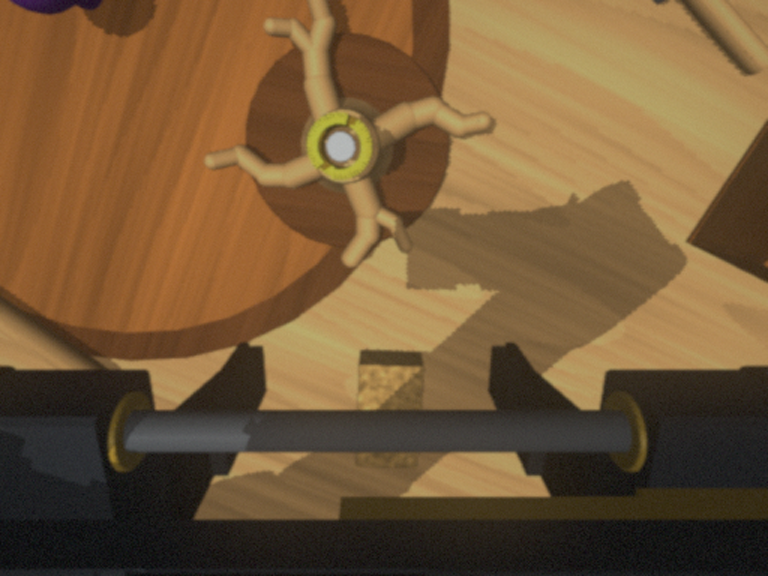

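Request:
move_arm --pt "87 10 20 -35 0" --pt "87 19 37 -75 0" --pt "87 19 37 -103 0" --pt "87 19 37 -103 0" --pt "87 19 37 -103 0"

```text
time: 3.15
tcp_pos: [0.516, -0.2542, 0.1504]
orientation: [[0.912, 0.41, -0.0], [0.41, -0.912, -0.001], [-0.0, 0.0, -1.0]]
force: [0.5, -0.5, 0.9]
width: 0.0868
```

Run:
```python
from h import *
s=read_state();c=camera("wrist");save("w2",c["image"],1.5)
np.savez("w2.npz",p=s["tcp_pos"],o=s["orientation"],**{k:np.array(c[k]) for k in c})
print(s["tcp_pos"])
print([(np.round(x["xy"],1).tolist(),round(x["confidence"],2),np.round(world(c,*x["xy"],z=.095,st=s),4)) for x in mark_of("wrist","holder_rim")[:3]])
# rectified rim plane: 0.1mm... 6px/mm, 100mm span, up=+x, left=+y
cx,cy=.565,-.224
pts=[(0,0),(511,0),(0,383),(511,383)]
src=np.array(pts,np.float32);dst=[]
for p in pts:
    w=world(c,*p,z=.095,st=s); dst.append([300-(w[1]-cy)*6000,300-(w[0]-cx)*6000])
M=cv2.getPerspectiveTransform(src,np.array(dst,np.float32))
im=cv2.warpPerspective(c["image"],M,(600,600),flags=cv2.INTER_CUBIC)
save("w2r",im)
```

```text
[ 0.51602848 -0.2541583   0.15036336]
[([241.7, 132.6], 0.9, array([ 0.5668, -0.2251,  0.095 ]))]
```

View pics/w2r.png

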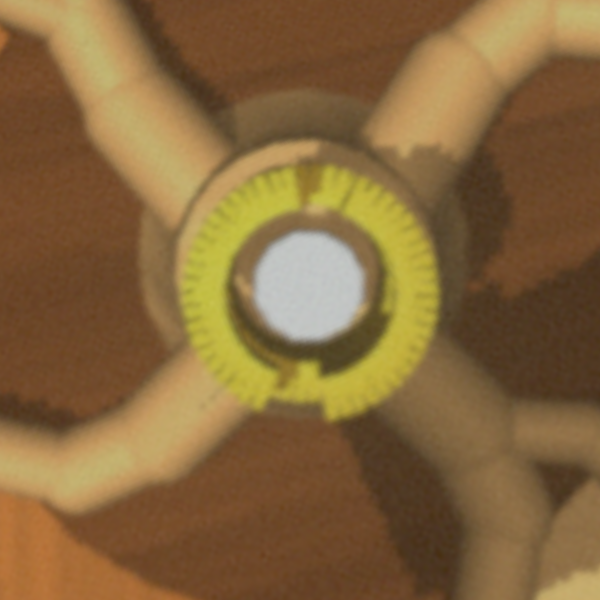

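Run:
```python
from h import *
d=np.load("w2.npz");c={k:d[k] for k in d};s=dict(tcp_pos=d["p"],orientation=d["o"])
cx,cy=.5668,-.2255
pts=[(0,0),(511,0),(0,383),(511,383)];dst=[]
for p in pts:
    w=world(c,*p,z=.095,st=s); dst.append([300-(w[1]-cy)*11000,300-(w[0]-cx)*11000])
M=cv2.getPerspectiveTransform(np.array(pts,np.float32),np.array(dst,np.float32))
im=cv2.warpPerspective(c["image"],M,(600,600),flags=cv2.INTER_LINEAR)
zm=cv2.warpPerspective(c["z_map"],M,(600,600),flags=cv2.INTER_NEAREST)
save("w2z",im)
# rim surface from depth
A=s["orientation"]@c["T_tool_cam"][:3,:3];b=s["orientation"]@c["T_tool_cam"][:3,3]+s["tcp_pos"]
u,v=np.meshgrid(np.arange(512),np.arange(384))
P=np.stack([u,v,np.ones_like(u)],-1)@np.linalg.inv(c["mtx"]).T*c["z_map"][...,None]
X=P@A.T+b
m=(abs(X[...,0]-cx)<.03)&(abs(X[...,1]-cy)<.03)&(X[...,2]>.091)&(X[...,2]<.1)
q=X[m];print(len(q),q.mean(0),np.median(q[:,2]))
(r0,rr)=cv2.minEnclosingCircle(q[:,:2].astype(np.float32));print(r0,rr)
from scipy.optimize import least_squares
r0=np.array(r0)
a=np.degrees(np.arctan2(q[:,1]-r0[1],q[:,0]-r0[0]));rad=np.hypot(*(q[:,:2]-r0).T)
h,_=np.histogram(a,bins=np.arange(-180,181,5));
print([(int(x),int(n)) for x,n in zip(np.arange(-177.5,180,5),h)])
```

```text
1393 [ 0.56659859 -0.22543592  0.09295674] 0.09295445583239523
(0.5659615397453308, -0.22587117552757263) 0.021663103252649307
[(-177, 0), (-172, 13), (-167, 21), (-162, 19), (-157, 15), (-152, 25), (-147, 20), (-142, 23), (-137, 20), (-132, 22), (-127, 23), (-122, 21), (-117, 22), (-112, 20), (-107, 25), (-102, 22), (-97, 21), (-92, 22), (-87, 22), (-82, 23), (-77, 23), (-72, 23), (-67, 22), (-62, 26), (-57, 22), (-52, 24), (-47, 23), (-42, 22), (-37, 25), (-32, 23), (-27, 24), (-22, 18), (-17, 0), (-12, 0), (-7, 0), (-2, 0), (2, 0), (7, 14), (12, 25), (17, 25), (22, 25), (27, 23), (32, 24), (37, 26), (42, 23), (47, 24), (52, 26), (57, 24), (62, 25), (67, 28), (72, 20), (77, 24), (82, 24), (87, 24), (92, 24), (97, 25), (102, 23), (107, 23), (112, 24), (117, 23), (122, 24), (127, 24), (132, 22), (137, 22), (142, 23), (147, 21), (152, 24), (157, 13), (162, 0), (167, 0), (172, 0), (177, 0)]
```

View pics/w2z.png

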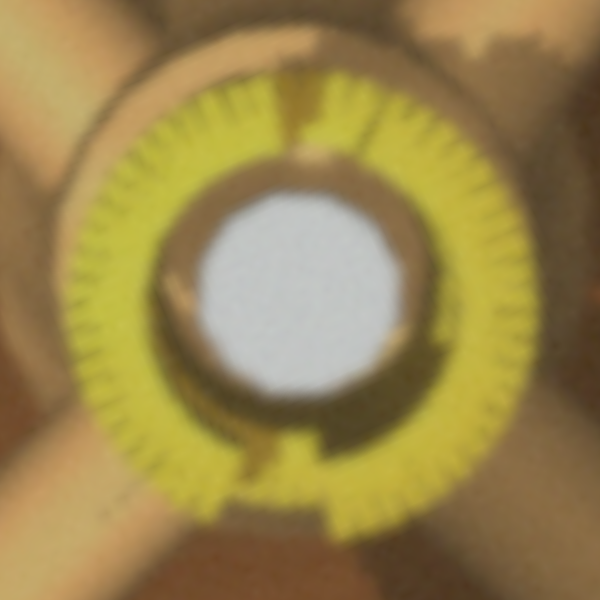

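Request:
move_arm --pt "87 5 1 5 0.149" --pt "87 10 2 10 0.298" --pt "87 15 3 10 0.447" --pt "87 20 4 10 0.596" --pt "87 25 6 10 0.745" --pt "87 30 8 10 0.894" --pt "87 35 9 10 1.043" --pt "87 40 10 10 1.192" --pt "87 45 11 10 1.341" --pt "87 50 12 10 1.49"

```text
time: 4.25
tcp_pos: [0.5673, -0.2417, 0.1617]
orientation: [[-0.342, 0.94, 0.003], [0.94, 0.342, -0.002], [-0.002, 0.002, -1.0]]
force: [0.3, 0.2, 0.1]
width: 0.087
```

Request:
move_arm --pt "87 5 1 0 0.149" --pt "87 10 2 0 0.298" --pt "87 15 3 0 0.447" --pt "87 20 4 0 0.596" --pt "87 30 6 0 0.745" --pt "87 40 8 0 0.894" --pt "87 50 9 0 1.043" --pt "87 50 10 0 1.128" --pt "87 50 10 0 1.128" --pt "87 50 10 0 1.128"

```text
time: 5.25
tcp_pos: [0.6167, -0.2315, 0.1607]
orientation: [[-0.995, 0.103, 0.001], [0.103, 0.995, -0.001], [-0.001, -0.001, -1.0]]
force: [-0.4, -0.7, 0.3]
width: 0.0868
```

```bash
cat > rim.py <<'E'
from h import *
def rim(c,s,c0=(.566,-.225),zlo=.089,zhi=.1):
    R=np.array(s["orientation"]);T=np.array(c["T_tool_cam"])
    A=R@T[:3,:3];b=R@T[:3,3]+np.array(s["tcp_pos"])
    u,v=np.meshgrid(np.arange(512),np.arange(384))
    P=np.stack([u,v,np.ones_like(u)],-1)@np.linalg.inv(c["mtx"]).T*c["z_map"][...,None]
    X=P@A.T+b
    m=(np.hypot(X[...,0]-c0[0],X[...,1]-c0[1])<.028)&(X[...,2]>zlo)&(X[...,2]<zhi)
    q=X[m]
    # fit annulus: best centre maximising points with 14.3<r<21.5
    from scipy.optimize import minimize
    def cost(p):
        r=np.hypot(q[:,0]-p[0],q[:,1]-p[1])
        return (np.maximum(0,.0143-r)**2+np.maximum(0,r-.0215)**2).sum()*1e6
    p=minimize(cost,q[:,:2].mean(0),method="Nelder-Mead",options=dict(xatol=1e-6,fatol=1e-9)).x
    a=np.degrees(np.arctan2(q[:,1]-p[1],q[:,0]-p[0]))
    # slot axis from 2-fold symmetric gap
    best=min(np.arange(-90,90,.5),key=lambda t:(abs(((a-t+90)%180)-90)<11).sum()+.2*(((abs(((a-t+90)%180)-90))<13)).sum())
    g=((a-best+90)%180)-90
    lo=g[g<0].max();hi=g[g>0].min()
    return p,np.median(q[:,2]),best,best+(lo+hi)/2,hi-lo,len(q)
E
python3 - <<'E'
from rim import *
d=np.load("w2.npz");c={k:d[k] for k in d};s1=dict(tcp_pos=d["p"],orientation=d["o"])
print(rim(c,s1))
s=read_state();c=camera("wrist");save("w3",c["image"],1.5)
np.savez("w3.npz",p=s["tcp_pos"],o=s["orientation"],**{k:np.array(c[k]) for k in c})
print(s["time"],s["tcp_pos"],np.round(s["orientation"],3).tolist(),np.round(s["q"],1))
r=rim(c,s);print(r)
p1=rim(dict(np.load("w2.npz")),s1)[0];p2=r[0]
# p_i = p + R_i b
A=np.block([[np.eye(2),np.array(s1["orientation"])[:2,:2]],[np.eye(2),np.array(s["orientation"])[:2,:2]]])
print(np.linalg.solve(A,np.r_[p1,p2]).round(5))
E
```

```text
(array([ 0.56609185, -0.22584426]), np.float64(0.09292150820673606), np.float64(-8.0), np.float64(-7.0402209830562015), np.float64(28.15183619936579), 1443)
5.25 [ 0.6167388 -0.2314859  0.1607283] [[-0.995, 0.103, 0.001], [0.103, 0.995, -0.001], [-0.001, -0.001, -1.0]] [ 45.5  30.9 -41.   81.   20.4  75.5  87.6]
(array([ 0.56571591, -0.22546125]), np.float64(0.09302413601926479), np.float64(-8.0), np.float64(-7.376554217865802), np.float64(27.844299946884263), 1303)
[ 5.6585e-01 -2.2570e-01  1.6000e-04  2.3000e-04]
```

Request:
move_arm --pt "87 0 40 30 0" --pt "87 0 85 45 0" --pt "87 0 130 45 0" --pt "87 0 175 45 0" --pt "87 0 220 45 0" --pt "87 0 265 45 0" --pt "87 0 310 45 0" --pt "87 0 355 45 0" --pt "87 0 400 45 0" --pt "87 0 430 45 0"

```text
time: 6.3
tcp_pos: [0.6158, 0.203, 0.2053]
orientation: [[-0.995, 0.098, 0.001], [0.098, 0.995, 0.001], [-0.001, 0.001, -1.0]]
force: [0.0, -0.7, 0.9]
width: 0.0872
```

Request:
move_arm --pt "60 0 7 0 0" --pt "60 0 7 0 0" --pt "60 0 7 0 0"

```text
time: 6.6
tcp_pos: [0.6172, 0.2048, 0.2047]
orientation: [[-0.995, 0.101, 0.0], [0.101, 0.995, -0.001], [-0.0, -0.001, -1.0]]
force: [-0.6, -1.1, -0.2]
width: 0.0706
```

Run:
```python
from rim import *
s=read_state();c=camera("wrist");save("w4",c["image"],1.5)
print(s["time"],s["tcp_pos"],np.round(s["orientation"],3).tolist(),np.round(s["q"],1))
R=np.array(s["orientation"]);T=np.array(c["T_tool_cam"])
A=R@T[:3,:3];b=R@T[:3,3]+np.array(s["tcp_pos"])
u,v=np.meshgrid(np.arange(512),np.arange(384))
X=(np.stack([u,v,np.ones_like(u)],-1)@np.linalg.inv(c["mtx"]).T*c["z_map"][...,None])@A.T+b
m=(abs(X[...,0]-.57)<.045)&(abs(X[...,1]-.207)<.04)&(X[...,2]>.106)&(X[...,2]<.12)
q=X[m];r=cv2.minAreaRect(q[:,:2].astype(np.float32));print(len(q),q.mean(0),r)
C=np.cov(q[:,:2].T);w,V=np.linalg.eigh(C);print(np.degrees(np.arctan2(V[1,1],V[0,1])),np.sqrt(w))
```

```text
6.6 [0.61716855 0.2047705  0.20466965] [[-0.995, 0.101, 0.0], [0.101, 0.995, -0.001], [-0.0, -0.001, -1.0]] [ 11.   30.1 -47.9  79.   22.2  80.5  47.6]
2501 [0.57075128 0.20766976 0.1119165 ] ((0.5718676447868347, 0.20765608549118042), (0.033732540905475616, 0.057551778852939606), 83.109375)
172.69779263511103 [0.00906667 0.01473763]
```

View pics/w4.png

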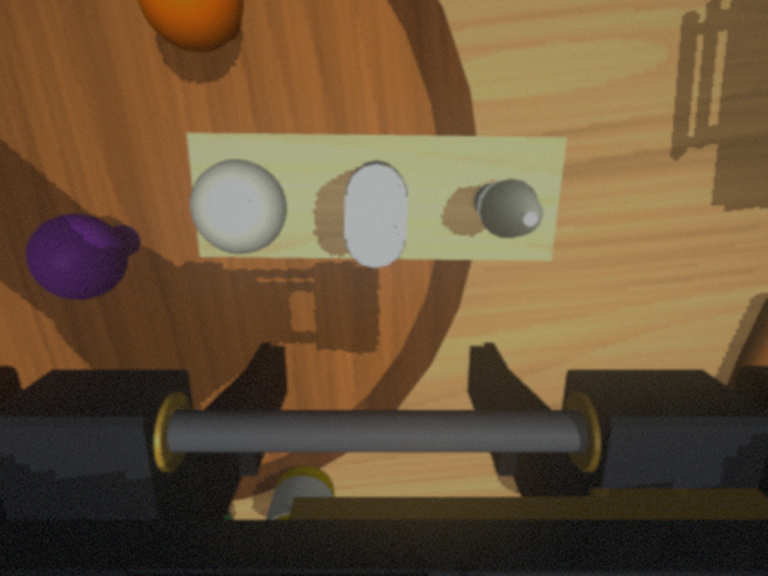

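Request:
move_arm --pt "55 -22 1 0 -0.02" --pt "55 -45 1 0 -0.02" --pt "55 -45 1 -30 -0.02" --pt "55 -45 1 -60 -0.02" --pt "55 -45 1 -90 -0.02" --pt "55 -45 1 -115 -0.02" --pt "55 -45 1 -130 -0.02" --pt "55 -45 1 -139 -0.02" --pt "55 -45 1 -139 -0.02" --pt "55 -45 1 -139 -0.02"

```text
time: 7.65
tcp_pos: [0.5723, 0.2076, 0.0667]
orientation: [[-0.993, 0.119, 0.001], [0.119, 0.993, 0.001], [-0.001, 0.001, -1.0]]
force: [-0.1, 0.5, -0.6]
width: 0.0546
```

Run:
```python
from rim import *
s=read_state();c=camera("wrist");save("w5",c["image"],1.5)
print(s["time"],s["tcp_pos"],s["width"])
```

```text
7.65 [0.57229367 0.20760278 0.06665264] 0.05463113770234394
```

View pics/w5.png

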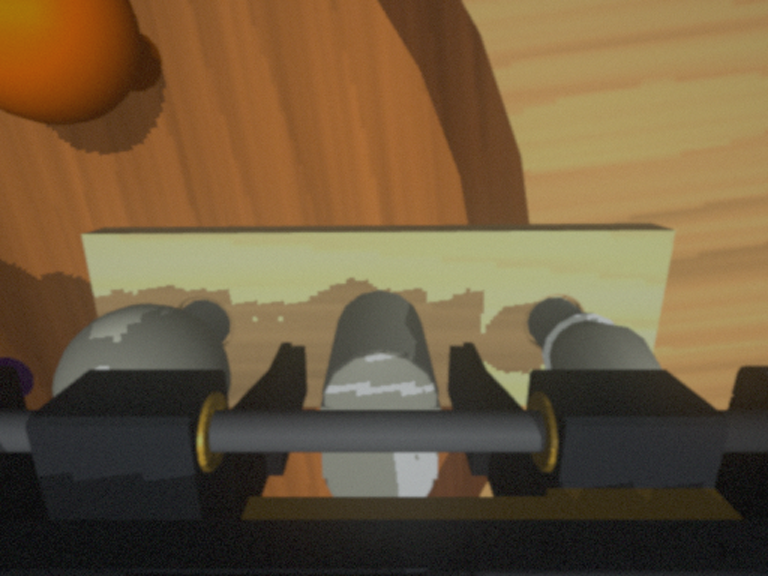

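The lamp (325–438, 420) sits centred between the fingers (305 and 450), and the neighbours are clear. I'll close the gripper.

Request:
move_arm --pt "30 0 0 0 0" --pt "30 0 0 0 0" --pt "30 0 0 0 0" --pt "30 0 0 0 0" --pt "30 0 0 0 0" --pt "30 0 0 0 0" --pt "30 0 0 0 0" --squeeze 40

```text
time: 8.4
tcp_pos: [0.5717, 0.2076, 0.0658]
orientation: [[-0.993, 0.118, 0.0], [0.118, 0.993, 0.0], [-0.0, 0.0, -1.0]]
force: [0.5, -0.8, 3.6]
width: 0.0337
```

Request:
move_arm --pt "30 0 0 8 0" --pt "30 0 0 20 0" --pt "30 0 0 45 0" --pt "30 0 0 75 0" --pt "30 0 0 110 0" --pt "30 0 0 140 0" --pt "30 0 0 165 0" --pt "30 0 0 165 0"

```text
time: 9.2
tcp_pos: [0.5728, 0.2086, 0.2353]
orientation: [[-0.993, 0.118, 0.006], [0.118, 0.993, 0.002], [-0.005, 0.003, -1.0]]
force: [0.5, 0.4, -0.3]
width: 0.0337
```

Request:
move_arm --pt "30 0 -20 0 0" --pt "30 0 -60 0 0" --pt "30 0 -105 0 0" --pt "30 0 -150 0 0" --pt "30 0 -195 0 0" --pt "30 0 -240 0 0" --pt "30 -2 -285 0 0" --pt "30 -4 -330 0 0" --pt "30 -5 -375 0 0" --pt "30 -5 -405 0 0"

```text
time: 10.2
tcp_pos: [0.5654, -0.2015, 0.2302]
orientation: [[-0.993, 0.122, -0.001], [0.122, 0.993, -0.001], [0.001, -0.001, -1.0]]
force: [0.1, -0.8, -1.0]
width: 0.0335
```

Request:
move_arm --pt "30 0 -15 0 0" --pt "30 0 -28 0 0" --pt "30 0 -28 0 0" --pt "30 0 -28 0 0"

```text
time: 10.6
tcp_pos: [0.567, -0.2236, 0.2306]
orientation: [[-0.993, 0.117, 0.0], [0.117, 0.993, 0.001], [0.0, 0.001, -1.0]]
force: [0.3, 0.3, -0.7]
width: 0.0339
```

Run:
```python
from rim import *
s=read_state();c=camera("wrist");save("w6",c["image"],1.5)
print(s["time"],s["tcp_pos"],s["width"],np.round(s["force"],2),np.round(s["wrist_torque"],2),np.round(s["q"],1))
c=camera("scene");save("s6",c["image"][100:300,30:230],3)
```

```text
10.6 [ 0.56696437 -0.2236127   0.23061693] 0.03385986941368783 [ 0.29  0.28 -0.72] [ 0.11 -0.08  0.05] [ 49.1  21.8 -41.3  83.8  14.4  79.8  90.6]
```

View pics/w6.png

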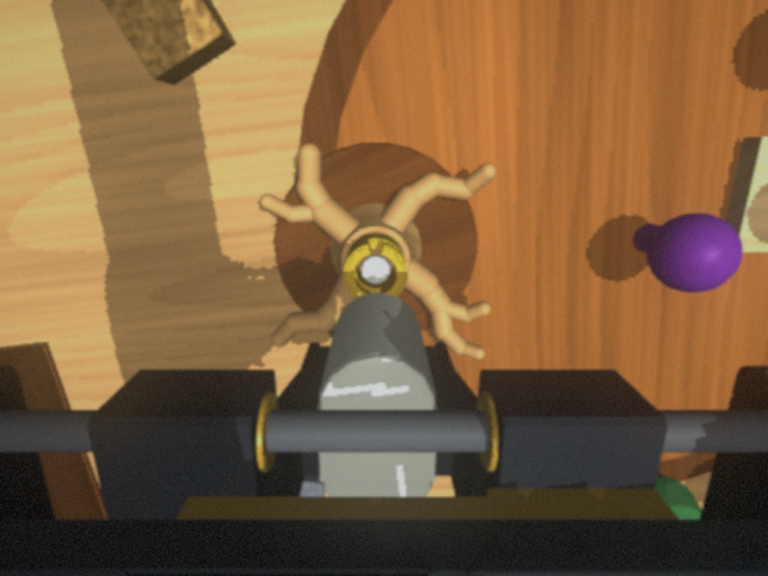

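View pics/s6.png

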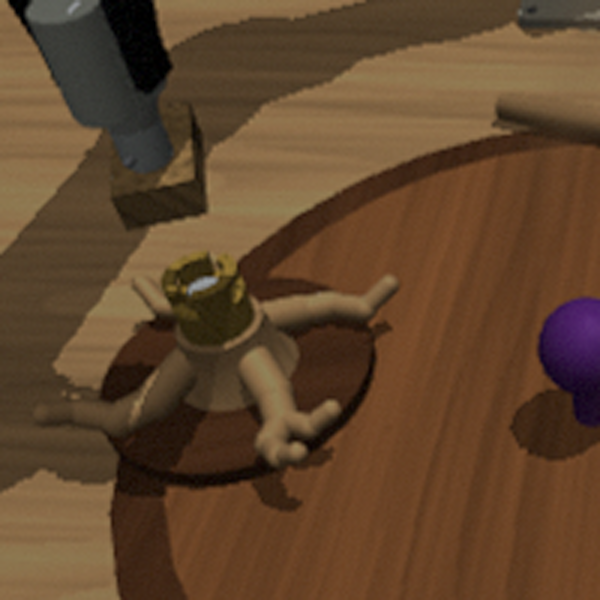

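Request:
move_arm --pt "30 -0.5 -0.6 -20 0" --pt "30 -0.5 -0.6 -45 0" --pt "30 -0.5 -0.6 -65 0" --pt "30 -0.5 -0.6 -74 0" --pt "30 -0.5 -0.6 -74 0" --pt "30 -0.5 -0.6 -74 0" --pt "30 -0.5 -0.6 -74 0"

```text
time: 11.4
tcp_pos: [0.5668, -0.226, 0.1579]
orientation: [[-0.993, 0.118, 0.002], [0.118, 0.993, -0.001], [-0.002, -0.0, -1.0]]
force: [0.4, -0.4, -0.9]
width: 0.0339
```

Run:
```python
from rim import *
s=read_state();c=camera("scene");save("s7",c["image"][150:250,50:150],6)
print(s["time"],s["tcp_pos"],np.round(s["force"],2))
c=camera("top");save("t7",c["image"][130:240,320:450],5)
```

```text
11.4 [ 0.56681459 -0.22601064  0.15789916] [ 0.36 -0.35 -0.89]
```

View pics/s7.png

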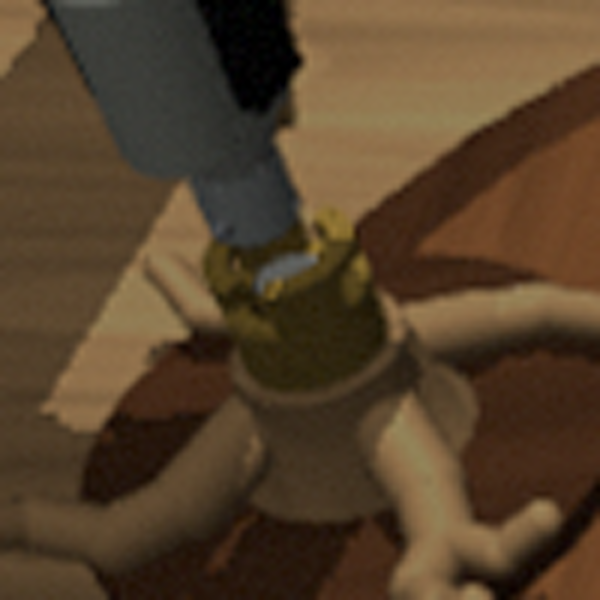

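The lamp foot (240, 235 in the crop) is just above the brass mouth (300, 265). I'll descend in small steps and watch the force.

Request:
move_arm --pt "30 0 0 -3 0" --pt "30 0 0 -6 0" --pt "30 0 0 -9 0" --pt "30 0 0 -11 0" --pt "30 0 0 -11 0" --pt "30 0 0 -11 0"

```text
time: 12.1
tcp_pos: [0.5661, -0.226, 0.1455]
orientation: [[-0.993, 0.118, -0.0], [0.118, 0.993, 0.0], [0.0, 0.0, -1.0]]
force: [-0.2, 0.3, -1.3]
width: 0.0338
```

Request:
move_arm --pt "30 0 0 -2 0" --pt "30 0 0 -4 0" --pt "30 0 0 -4 0" --pt "30 0 0 -4 0"

```text
time: 12.5
tcp_pos: [0.566, -0.226, 0.1414]
orientation: [[-0.993, 0.118, -0.0], [0.118, 0.993, 0.0], [0.0, 0.0, -1.0]]
force: [-0.6, -0.3, -1.0]
width: 0.0335
```

Request:
move_arm --pt "30 0 0 -1 0" --pt "30 0 0 -2 0" --pt "30 0 0 -3 0" --pt "30 0 0 -3 0" --pt "30 0 0 -3 0"

```text
time: 13.0
tcp_pos: [0.5661, -0.2259, 0.1384]
orientation: [[-0.993, 0.118, -0.0], [0.118, 0.993, 0.0], [0.0, 0.0, -1.0]]
force: [-0.3, 1.4, -1.2]
width: 0.0337
```

Request:
move_arm --pt "30 0 0 -1 0" --pt "30 0 0 -2 0" --pt "30 0 0 -3 0" --pt "30 0 0 -3 0" --pt "30 0 0 -3 0"

```text
time: 13.5
tcp_pos: [0.5662, -0.2259, 0.1355]
orientation: [[-0.993, 0.118, 0.0], [0.118, 0.993, 0.0], [-0.0, 0.0, -1.0]]
force: [0.4, 1.6, -1.3]
width: 0.034
```

Request:
move_arm --pt "30 0 0.2 -1 0" --pt "30 0 0.2 -2 0" --pt "30 0 0.2 -3 0" --pt "30 0 0.2 -3 0" --pt "30 0 0.2 -3 0"

```text
time: 14.0
tcp_pos: [0.5662, -0.2259, 0.1327]
orientation: [[-0.993, 0.119, 0.0], [0.119, 0.993, 0.0], [-0.0, 0.0, -1.0]]
force: [-0.3, 2.2, 3.1]
width: 0.0336
```

Request:
move_arm --pt "30 0 0 -1 0" --pt "30 0 0 -2 0" --pt "30 0 0 -3 0" --pt "30 0 0 -3 0" --pt "30 0 0 -3 0"

```text
time: 14.5
tcp_pos: [0.5663, -0.2258, 0.1297]
orientation: [[-0.993, 0.118, 0.0], [0.118, 0.993, 0.0], [-0.0, 0.0, -1.0]]
force: [-1.5, 2.3, 5.5]
width: 0.0335
```

Request:
move_arm --pt "30 0 0.3 -1 0" --pt "30 0 0.3 -2 0" --pt "30 0 0.3 -3 0" --pt "30 0 0.3 -4 0" --pt "30 0 0.3 -5 0" --pt "30 0 0.3 -5.4 0" --pt "30 0 0.3 -5.4 0" --pt "30 0 0.3 -5.4 0"

```text
time: 15.3
tcp_pos: [0.5663, -0.2258, 0.1249]
orientation: [[-0.993, 0.119, 0.0], [0.119, 0.993, -0.001], [-0.001, -0.001, -1.0]]
force: [-2.5, 1.0, 10.6]
width: 0.0339
```

Request:
move_arm --pt "30 0 0 0 -0.05" --pt "30 0 0 0 -0.1" --pt "30 0 0 0 -0.15" --pt "30 0 0 0 -0.2" --pt "30 0 0 0 -0.2"

```text
time: 15.8
tcp_pos: [0.5666, -0.2254, 0.1248]
orientation: [[-0.949, 0.315, 0.001], [0.315, 0.949, -0.0], [-0.001, 0.0, -1.0]]
force: [-0.9, 2.5, 8.5]
width: 0.0339
```

Run:
```python
from rim import *
s=read_state()
print(s["time"],s["tcp_pos"],np.round(s["force"],2),np.round(s["wrist_torque"],2))
```

```text
15.8 [ 0.5665886  -0.22540064  0.12484959] [-0.86  2.45  8.48] [0.86 0.17 0.02]
```

Request:
move_arm --pt "30 0 0 0 -0.08" --pt "30 0 0 0 -0.16" --pt "30 0 0 0 -0.24" --pt "30 0 0 0 -0.32" --pt "30 0 0 0 -0.4" --pt "30 0 0 0 -0.4"

```text
time: 16.4
tcp_pos: [0.5667, -0.2253, 0.1249]
orientation: [[-0.751, 0.66, 0.001], [0.66, 0.751, -0.0], [-0.001, 0.001, -1.0]]
force: [-1.8, 2.0, 8.0]
width: 0.0338
```

Request:
move_arm --pt "30 0 0 0 -0.08" --pt "30 0 0 0 -0.16" --pt "30 0 0 0 -0.24" --pt "30 0 0 0 -0.32" --pt "30 0 0 0 -0.4" --pt "30 0 0 0 -0.4"

```text
time: 17.0
tcp_pos: [0.5668, -0.2252, 0.125]
orientation: [[-0.435, 0.901, 0.002], [0.901, 0.435, -0.0], [-0.001, 0.001, -1.0]]
force: [-0.3, 3.3, 8.0]
width: 0.034
```

Run:
```python
from rim import *
s=read_state()
print(s["time"],s["tcp_pos"],np.round(s["force"],2),np.round(s["wrist_torque"],2))
```

```text
17.0 [ 0.56681659 -0.22524958  0.12497274] [-0.31  3.31  8.01] [0.88 0.02 0.02]
```

Request:
move_arm --pt "30 0 0 0 -0.08" --pt "30 0 0 0 -0.16" --pt "30 0 0 0 -0.24" --pt "30 0 0 0 -0.32" --pt "30 0 0 0 -0.4" --pt "30 0 0 0 -0.46" --pt "30 0 0 0 -0.518" --pt "30 0 0 0 -0.518" --pt "30 0 0 0 -0.518"

```text
time: 17.9
tcp_pos: [0.5669, -0.2253, 0.1251]
orientation: [[0.066, 0.998, 0.002], [0.998, -0.066, -0.0], [-0.0, 0.002, -1.0]]
force: [-0.6, 2.6, 8.0]
width: 0.0336
```

Run:
```python
from rim import *
s=read_state();R=s["orientation"]
print(s["time"],s["tcp_pos"],np.round(s["force"],2),np.round(s["wrist_torque"],2),np.degrees(np.arctan2(R[1][1],R[0][1])),np.round(s["q"],1))
```

```text
17.9 [ 0.56691093 -0.22531068  0.12505724] [-0.56  2.61  8.03] [ 0.89 -0.01 -0.02] -3.768929905639012 [ 37.3  23.1 -25.1  92.   10.4  67.1   6.2]
```

Request:
move_arm --pt "30 0 0 0.5 0" --pt "30 0 0 1 0" --pt "30 0 0 1.5 0" --pt "30 0 0 2 0" --pt "30 0 0 2.5 0" --pt "30 0 0 2.8 0" --pt "30 0 0 2.8 0" --pt "30 0 0 2.8 0"

```text
time: 18.7
tcp_pos: [0.5669, -0.2253, 0.1276]
orientation: [[0.066, 0.998, 0.002], [0.998, -0.066, -0.0], [0.0, 0.002, -1.0]]
force: [0.4, 2.2, 6.7]
width: 0.034
```

Run:
```python
from rim import *
s=read_state();R=s["orientation"]
print(s["time"],s["tcp_pos"],np.round(s["force"],2),np.round(s["wrist_torque"],2),np.degrees(np.arctan2(R[1][1],R[0][1])),np.round(s["q"],1))
```

```text
18.7 [ 0.56688241 -0.22533641  0.12757847] [0.4  2.21 6.7 ] [ 0.79 -0.3  -0.05] -3.7659350678054286 [ 37.3  23.  -25.1  91.8  10.3  67.4   6.3]
```

Request:
move_arm --pt "30 0 0 0.4 0" --pt "30 0 0 0.8 0" --pt "30 0 0 1.2 0" --pt "30 0 0 1.2 0" --pt "30 0 0 1.2 0"

```text
time: 19.2
tcp_pos: [0.5669, -0.2253, 0.1286]
orientation: [[0.066, 0.998, 0.002], [0.998, -0.066, -0.0], [0.0, 0.002, -1.0]]
force: [1.4, 2.7, 5.1]
width: 0.0335
```

Request:
move_arm --pt "30 0 0 0.3 0" --pt "30 0 0 0.6 0" --pt "30 0 0 0.6 0" --pt "30 0 0 0.6 0"

```text
time: 19.6
tcp_pos: [0.5668, -0.2253, 0.1291]
orientation: [[0.066, 0.998, 0.002], [0.998, -0.066, 0.0], [0.0, 0.002, -1.0]]
force: [4.1, 3.1, 4.6]
width: 0.0335
```

Request:
move_arm --pt "60 0 0 0 0" --pt "60 0 0 0 0" --pt "60 0 0 0 0" --pt "60 0 0 0 0" --pt "60 0 0 0 0"

```text
time: 20.1
tcp_pos: [0.5658, -0.2258, 0.1285]
orientation: [[0.066, 0.998, -0.001], [0.998, -0.066, -0.0], [-0.0, -0.001, -1.0]]
force: [0.4, -0.2, -0.8]
width: 0.0585
```

Run:
```python
from rim import *
s=read_state();R=s["orientation"]
print(s["time"],s["tcp_pos"],np.round(s["force"],2),s["width"])
c=camera("scene");save("s8",c["image"][110:260,30:180],4)
c=camera("wrist");save("w8",c["image"],1.5)
```

```text
20.1 [ 0.56577721 -0.22578115  0.12850843] [ 0.41 -0.18 -0.78] 0.05847042157709518
```

View pics/s8.png

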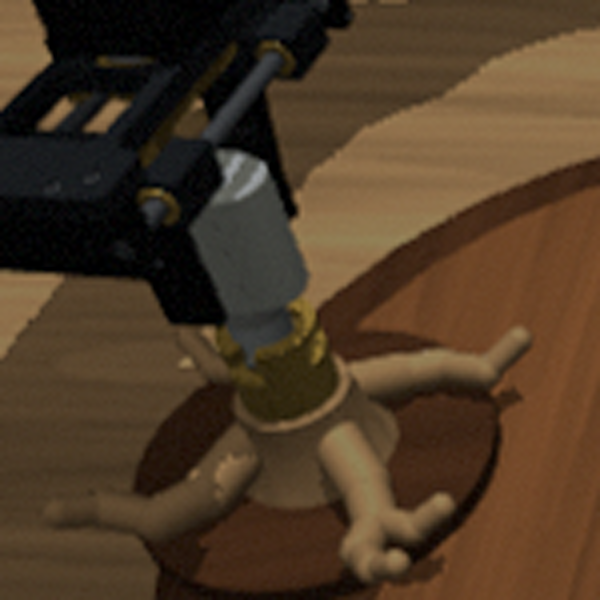

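View pics/w8.png

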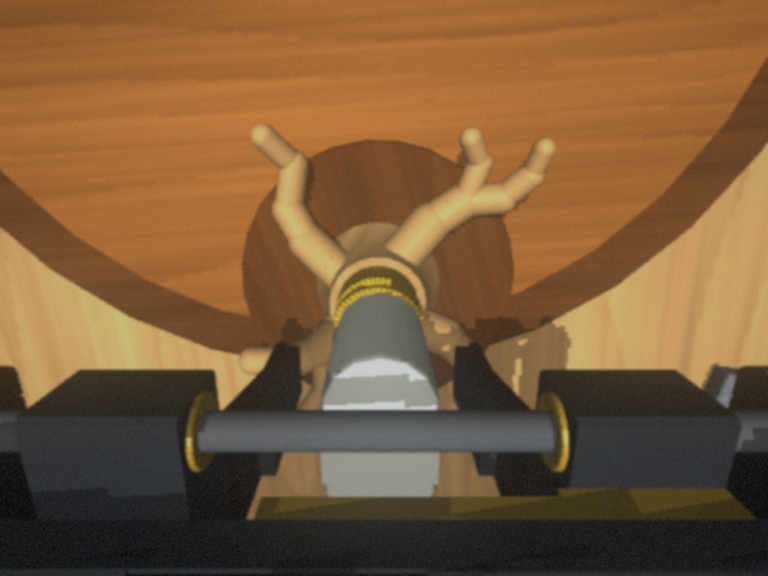

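The lamp stands in the holder (270, 260 in the crop) and the jaws are clear on both sides. I'll back off upward and measure its height and tilt.

Request:
move_arm --pt "60 0 0 5 0" --pt "60 0 0 20 0" --pt "65 0 0 45 0" --pt "70 0 0 75 0" --pt "80 0 -30 100 0" --pt "87 0 -60 110 0" --pt "87 0 -60 110 0" --pt "87 0 -60 110 0"

```text
time: 21.0
tcp_pos: [0.5661, -0.2861, 0.2398]
orientation: [[0.067, 0.998, 0.001], [0.998, -0.067, -0.0], [-0.0, 0.001, -1.0]]
force: [-0.4, 0.8, -0.9]
width: 0.0857
```

Run:
```python
from rim import *
s=read_state();c=camera("wrist");save("w9",c["image"],1.5)
print(s["time"],s["tcp_pos"],np.round(s["force"],2))
R=np.array(s["orientation"]);T=np.array(c["T_tool_cam"])
A=R@T[:3,:3];b=R@T[:3,3]+np.array(s["tcp_pos"])
u,v=np.meshgrid(np.arange(512),np.arange(384))
X=(np.stack([u,v,np.ones_like(u)],-1)@np.linalg.inv(c["mtx"]).T*c["z_map"][...,None])@A.T+b
m=(abs(X[...,0]-.566)<.045)&(abs(X[...,1]+.226)<.045)&(X[...,2]>.168)&(X[...,2]<.195)
q=X[m];print(len(q))
r=cv2.minAreaRect(q[:,:2].astype(np.float32));print(np.median(q[:,2]),q[:,2].std(),r)
G=np.c_[q[:,:2]-q[:,:2].mean(0),np.ones(len(q))];print("plane slope",np.linalg.lstsq(G,q[:,2],rcond=None)[0])
c=camera("scene");save("s9",c["image"],1.5)
for th in("globe_lamp","candle_lamp"): print(th,[(np.round(x["xy"],1).tolist(),round(x["confidence"],2)) for x in spot_in("scene",th)[:3]])
c=camera("top");d=np.load("top.npz")
P=(np.stack([u,v,np.ones_like(u)],-1)@np.linalg.inv(c["mtx"]).T)
for z,t,Rr in((c["z_map"],np.array(c["t"]),np.array(c["R"])),(d["z_map"],d["t"],d["R"])):
    X=(P*z[...,None]-t)@Rr
    for y0,y1 in((.1,.16),(.26,.33)):
        m=(X[...,0]>.5)&(X[...,0]<.65)&(X[...,1]>y0)&(X[...,1]<y1)&(X[...,2]>.05)&(X[...,2]<.13)
        print(y0,m.sum(),X[m].mean(0).round(4))
    m=(X[...,0]>.5)&(X[...,0]<.65)&(X[...,1]>-.3)&(X[...,1]<-.15)&(X[...,2]>.165)&(X[...,2]<.2)
    if m.sum(): print("lamp top via top cam",np.median(X[m],axis=0))
```

```text
21.0 [ 0.56611933 -0.2860717   0.23980511] [-0.38  0.83 -0.86]
3308
0.17596972432731403 0.0007477960216989774 ((0.5664840340614319, -0.22706198692321777), (0.056770239025354385, 0.03400670737028122), 86.99921417236328)
plane slope [ 0.00290923 -0.00038218  0.17593785]
globe_lamp [([291.1, 204.6], 0.93), ([226.0, 217.5], 0.9), ([84.9, 166.5], 0.73)]
candle_lamp [([388.6, 218.3], 0.58)]
0.1 462 [0.5579 0.1245 0.0964]
0.26 216 [0.5763 0.2885 0.0889]
lamp top via top cam [ 0.56414641 -0.22256549  0.17802776]
0.1 466 [0.558  0.1245 0.0961]
0.26 219 [0.5763 0.2884 0.0888]
```

View pics/s9.png

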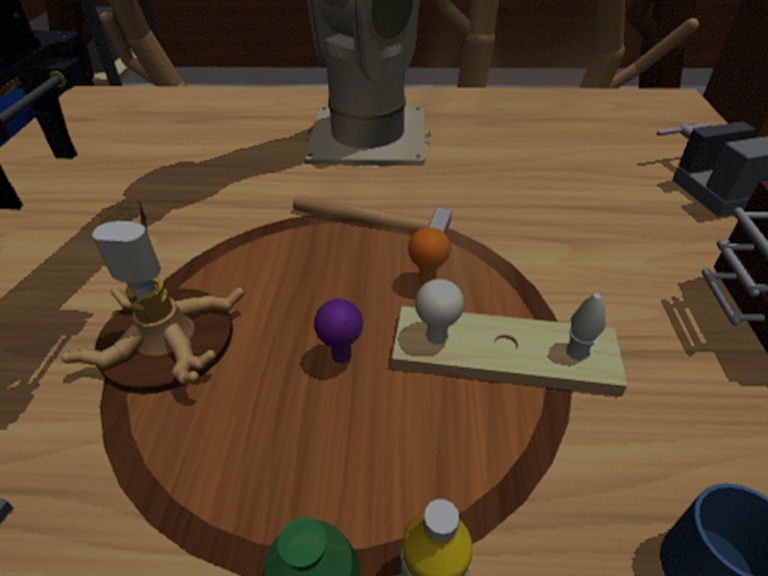

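The lamp (130, 255) stands upright in the holder, and the globe (440, 300) and candle (588, 325) stand in the rack. Height, tilt and yaw all fit a locked lamp.

```bash
python3 -c "
from cell import *
print(sign_off(), read_state()['time'])"
```

```text
the job is handed in; nothing more can be done
the job is handed in; nothing more can be done
```

I fitted the flat-sided lamp into the lampholder and handed the job in at about 21 s. All my last checks agree that it is locked; no verdict is reported.

- **What I did:** I lifted the lamp out of the middle rack hole with a 40 N grip across its flats. The wrist camera put the entry slots at about -7° to the world x axis, and the pins went in there without catching. I pressed it to about 12 mm below the rim, where the tool force along z was about 10.6 N. I then turned it 87° clockwise with almost no torque, let it rise into the notches, released it and backed off.
- **Locked position:** the lamp's top is at about 0.178 m against 0.1775 m expected when locked. The wrist camera read 0.176 m, and it reads about 2 mm low throughout. The pins lie about 86° from the slots.
- **Upright and centred:** the top face slopes by less than 0.003 rad. The lamp is about 1.5 mm off the holder's axis, roughly the measuring error.
- **Other lamps:** the globe and candle lamps moved by less than 0.5 mm.
- **Disagreement:** the top camera sits about 2–3 mm off the wrist camera horizontally. I used the wrist camera, checked from two opposite views.

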